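# Put the saw key and the try square away in the tool tray

## Task

Clear up after the cut: put the two tools that are out of the tool tray back in it. Lay the try square flat and fully down in its L-shaped cut-out, and hang the T-handled saw key by putting its steel shank down through the hole of the bracket on the tray until its collar sits on the bracket.

Things in the scene. Friction and masses are not known exactly. Their poses are not given: they have to be found in the camera images.
- key: T-handled saw key, upright in a wooden block; lift it straight out. Origin: tip of its shank (lower end), z up the shank. Steel shank 9 mm diameter, 80 mm long, tip chamfered; then a collar 24 mm diameter (80 to 86 mm above the tip); then a black cross-bar handle 80 long (x), 20 wide (y), 26 high (86 to 112 mm above the tip). About 0.13 kg.
- block: Wooden offcut block 80 x 80 x 70 mm high, fixed on the table. Origin: centre of its underside, z up. An upright hole, 11 mm wide, 60 mm deep, in the middle of its top holds the key: tip 10 mm above the table, collar 20 mm above the block's top.
- square: Steel try square lying flat, z up. Origin: centre of the underside of its stock, a dark bar 110 long (x), 28 wide (y), 26 mm high. A bright blade, 26 mm wide, 4 thick, leaves the stock's +y side at its +x end (x 29 to 55 mm), reaching y = 118 mm, 4 to 8 mm above the underside. About 0.55 kg; centre of mass about 5 mm to +x and 8 mm to +y of the origin.
- tray: Fixed grey laminate tool tray 250 (x) x 240 (y) x 16 mm high, black-floored cut-outs 10 mm deep. Origin: centre of its underside on the table, z up. The L cut-out takes the square with its x and y along the tray's x and y, 4 mm play all round. A small oblong one already holds a sharpening stone. At the corner +x, -y stands a steel bracket 50 mm wide, its level lug on the +x side over a black pad.
- pocket (a point): Point on the floor of the tray's L-shaped cut-out where the square's origin lies when it is seated and centred: x -45, y -20, z 6 mm in the tray. Axes as the tray's.
- eyelet (a point): Centre of the hole in the bracket's level lug, at its top face: x 85, y -75, z 110 mm in the tray. Upright hole, 14 mm diameter, through the 10 mm thick lug (50 x 50 mm); free below it down to the tray. The key fits at any turn about the vertical; with its collar on the lug its tip is 80 mm below this point.
Things that resemble listed ones, but are neither listed nor needed, are in the scene too. What is shaped like the key but blue or yellow is not meant. Leave any red look-alike of the square alone.

How it is judged:
By the outcome, as a careful person would: the job done as asked, in the order asked, and still so for the second after the job is handed in, with the robot touching nothing.
It also fails if it takes over 64 s, if anything falls off the work surface, if the arm or the gripper's body presses on something with over 40 N, if the wrist force passes 120 N, or if a joint passes its speed limit or range.

## Robot

A 6-joint arm with a two-finger parallel gripper is mounted at the origin on the work surface. World frame = base frame: x ahead of the robot, y to its left, z up, the work surface at z = 0. Lengths are in m, angles in rad, forces in N, time in s.
With the tool pointing down it reaches from about 0.25 to 0.8 m from the base axis. Payload 3.9 kg.
Tool frame: the origin (TCP) lies between the finger pads; the fingertips stand 19 mm ahead of it and the grasp point (between the pads) is the TCP; z points along the fingers, x is the direction in which the jaws open and shut, and the axes are right-handed (so a half turn about z gives the same grasp; the last joint's range is limited). The gripper opens to 85 mm and grips with 20 to 120 N. Pads are 22 mm wide; open, the fingers measure 114 mm over their backs; the gripper's body (76 mm by 85 mm) begins 54 mm behind the grasp point. The pads swing forward as they close: fully open they stand 13 mm farther back than shut.
Start: joints at [1.289, 0.26, -0.138, 1.173, 0, 1.571], TCP at [0.146, 0.504, 0.25] pointing down, gripper open.
Joint ranges: [-2.78, 2.78], [-0.83, 1.72], [-1.28, 1.37], [-1.9, 2.12], [-1.57, 1.48], [-3.14, 3.14]. Speed limits (rad/s): [2.57, 2.57, 3.14, 3.14, 3.14, 3.14].

## Interface

Orientations are given as a unit quaternion [x, y, z, w].
In Python, from station import * gives the robot as it stands. The module is installed in compiled form; this text tells all that it offers.
- The arm moves only by the tool move_arm, never from a script. Its argument "deltas" is a list of rows, each an object with "jaw": the finger opening in mm, from 0 to 85.4; "offset": the shift along the tool's x, y, z in units of 25 mm (1.0 is 25 mm), a list of three; "rot": the turn, a rotation vector about the tool's x, y, z in units of 5 degrees (1.0 is 5 degrees), a list of three. In form: [{"jaw": jaw, "offset": [x, y, z], "rot": [rx, ry, rz]}, ...]. A call has 1 to 10 rows; each row is the pose to reach, as a shift and turn from the pose commanded when the call began, along the tool's axes at that moment; what a row does not reach only later rows make up. A row lasts 1/12 s, in which the tool goes at most 41.7 mm and 7.16 degrees, less where a joint would pass 70% of its speed; a pose out of reach is approached as far as the arm can. A call with a gripper value outside its range is refused whole. The fingers move at their own pace and stop on an object; the grip force is fixed at half the most. Time passes only in rows, so rows that repeat a pose let the fingers close. It gives the time, the measured TCP pose, the force and the opening at its end, in the units of the state.
- sense(): the state, without advancing time (a new reading comes with each control period).
- camera(name): name is "scene" or "top"; returns a dict with "frame" (400x640x3 uint8, blue, green, red), "K" (3x3 intrinsics, pixels), "rvec" (rotation vector, rad) and "tvec" (3), from world to camera coordinates, as OpenCV has them. Camera axes: x right, y down, z forward; pixel columns grow to the right and rows downward; lengths in m; the calibration is good to about 2 mm. A picture is of the moment at which its call begins. There is no depth.
- job_done(): hands the job in, once; it reports no verdict.
The state is a dict: "time_s": time; "qpos": joint angles; "qd": joint speeds; "effort": joint torques, N m; "tcp_pos": TCP position; "tool_rot": TCP orientation; "contact_force": force on the tool from outside, world axes, zero at the start; "wrist_torque": the same for the moment, N m; "finger_gap": finger opening in m.
Only numpy, scipy, OpenCV 4.12 (cv2) and the standard library are available. Lean on these libraries where they do the work, as an engineer would, in place of code of your own. Each camera call takes 0.05 s, during which the arm holds its last target. There are 200 camera calls.

## Working session

There is one attempt and no reset: what is moved stays moved. The work goes in short steps, Python scripts to look and compute and a tool call to move; the robot and the scene stay as the last step left them, time stands still between calls to the robot, and variables do not carry over. Pictures are saved under pics/ and viewed, about 8 in all and at most 12, crops included, and the job is handed in when it is done.

Besides the shell and the picture viewer there is one more tool, called after "Call:" as name([rows], argument=value, ...), one row to a line, values as JSON. move_arm: Moves the arm, as the interface text tells. Its arguments: {"type":"object","properties":{"deltas":{"type":"array"}},"required":["deltas"]}

```bash
mkdir -p pics; cat > h.py <<'E'
from station import *
import numpy as np, cv2
def cam(n):
    c=camera(n); R=cv2.Rodrigues(np.array(c["rvec"],float))[0]; return c["frame"],np.array(c["K"]),R,np.array(c["tvec"],float).ravel()
def ray(c,u,v,z):
    _,K,R,t=c; o=-R.T@t; d=R.T@np.linalg.solve(K,[u,v,1]); return o+d*(z-o[2])/d[2]
def proj(c,p):
    _,K,R,t=c; q=K@(R@np.array(p,float)+t); return q[:2]/q[2]
E
python3 - <<'E'
from h import *
for n in("scene","top"):
    c=cam(n); cv2.imwrite(f"pics/{n}0.png",c[0]); print(n,-c[2].T@c[3],c[1][0,0])
s=sense(); print(s)
E
```

```text
scene [ 0.95666571 -0.56610519  0.67070608] 395.78152747054344
top [ 0.38791481 -0.08257147  1.12227836] 368.391079518957
{'time_s': 0.1, 'qpos': array([ 1.28896349e+00,  2.60620282e-01, -1.39235415e-01,  1.17269689e+00,
       -3.39424733e-07,  1.57081194e+00]), 'qd': array([-5.40943611e-05, -1.70543568e-03,  1.49237990e-03,  7.98471220e-04,
        8.92985649e-04, -1.28549948e-03]), 'effort': array([-1.18387627e-03, -4.06510770e+01,  2.54526401e+01,  1.00911671e-02,
       -1.07480412e-04,  3.33377464e-06]), 'tcp_pos': array([0.14585149, 0.50373526, 0.24954884]), 'tool_rot': array([ 7.99415616e-01,  6.00777747e-01, -7.01881901e-04,  5.27708547e-04]), 'contact_force': array([-0.02246153, -0.30949399,  0.2707141 ]), 'wrist_torque': array([-0.01064859,  0.02801019, -0.10126743]), 'finger_gap': 0.08545481763066587}
```

View pics/top0.png

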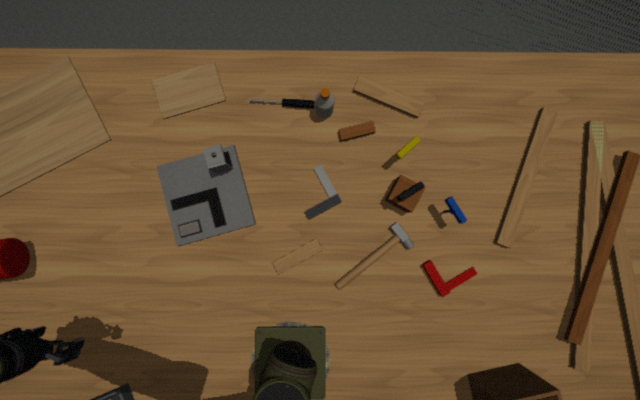

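View pics/scene0.png

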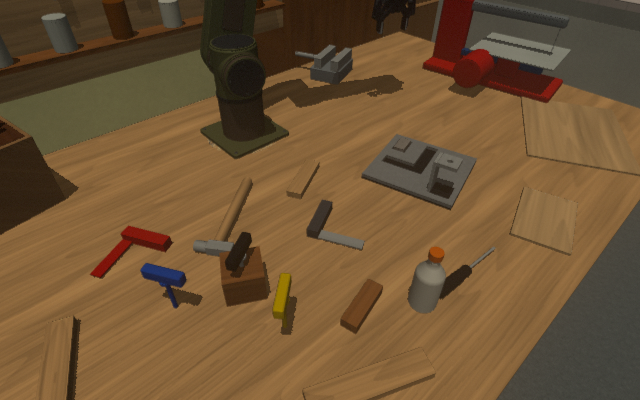

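The top view shows the tray at about (206,195) with its bracket at (217,158). The try square, with a dark stock and bright blade, is at (325,195), and the red look-alike at (447,280). Three things are shaped like the key: black in the block at (408,193), blue at (455,210) and yellow at (407,148). Only the black one, upright in the block, fits the description. I'll measure and confirm this in one crop.

```bash
python3 - <<'E'
from h import *
t=cam("top"); s=cam("scene")
a=cv2.resize(t[0][120:260,150:440],None,fx=2.7,fy=2.7,interpolation=cv2.INTER_CUBIC)
b=cv2.resize(s[0][125:305,215:480],None,fx=2.0,fy=2.0*.55/.55,interpolation=cv2.INTER_CUBIC)[:220*2]
im=np.zeros((600,800,3),np.uint8); 
im[:378,:783]=a[:378,:783]
b1=cv2.resize(s[0][130:210,355:485],None,fx=2.7,fy=2.7); b2=cv2.resize(s[0][190:305,210:380],None,fx=1.9,fy=1.9)
im[380:380+216,:351]=b1[:216,:351]; im[380:598,360:360+323]=b2[:218,:323]
cv2.imwrite("pics/crop.png",np.clip(im*1.6,0,255).astype(np.uint8))
def blobs(mask,box,off):
    x0,y0,x1,y1=box; m=mask[y0:y1,x0:x1].astype(np.uint8)
    for c in cv2.findContours(m,cv2.RETR_EXTERNAL,cv2.CHAIN_APPROX_NONE)[0]:
        if cv2.contourArea(c)>25:
            print(off,cv2.contourArea(c),np.round(cv2.boxPoints(cv2.minAreaRect(c+np.array([x0,y0]))),1).tolist())
hsv=cv2.cvtColor(t[0],cv2.COLOR_BGR2HSV); f=t[0].astype(int)
sat=f.max(2)-f.min(2)
print("px", f[206,325],f[180,325],f[193,408],f[180,170],f[200,213],f[180,360], f[188,400])
blobs((sat<25)&(f.max(2)>60),(140,130,270,260),"tray")
blobs((sat<20)&(f.max(2)<80)|0,(300,160,350,225),"stock")
blobs((sat<25)&(f.max(2)>90),(300,160,350,225),"blade")
blobs((f.max(2)<38),(375,165,440,225),"handle")
for p in [(206,195),(325,195),(408,193)]: print(ray(t,*p,0.01))
E
```

```text
px [49 45 47] [112 119 120] [25 28 26] [80 85 86] [19 18 18] [ 65 101 132] [23 55 95]
tray 6572.5 [[154.10000610351562, 161.6999969482422], [232.6999969482422, 140.5], [255.3000030517578, 224.6999969482422], [176.8000030517578, 245.89999389648438]]
stock 273.5 [[304.79998779296875, 211.3000030517578], [336.5, 193.3000030517578], [340.79998779296875, 201.0], [309.1000061035156, 218.89999389648438]]
blade 243.5 [[313.0, 168.10000610351562], [320.6000061035156, 164.0], [336.20001220703125, 193.39999389648438], [328.70001220703125, 197.39999389648438]]
handle 159.0 [[395.5, 196.0], [419.8999938964844, 180.6999969482422], [423.6000061035156, 186.5], [399.1000061035156, 201.8000030517578]]
handle 47.5 [[379.79998779296875, 184.89999389648438], [397.0, 179.0], [408.0, 211.0], [390.79998779296875, 216.89999389648438]]
[0.49158591 0.2555407  0.01      ]
[ 0.49172851 -0.1032292   0.01      ]
[ 0.49794918 -0.35618414  0.01      ]
```

View pics/crop.png

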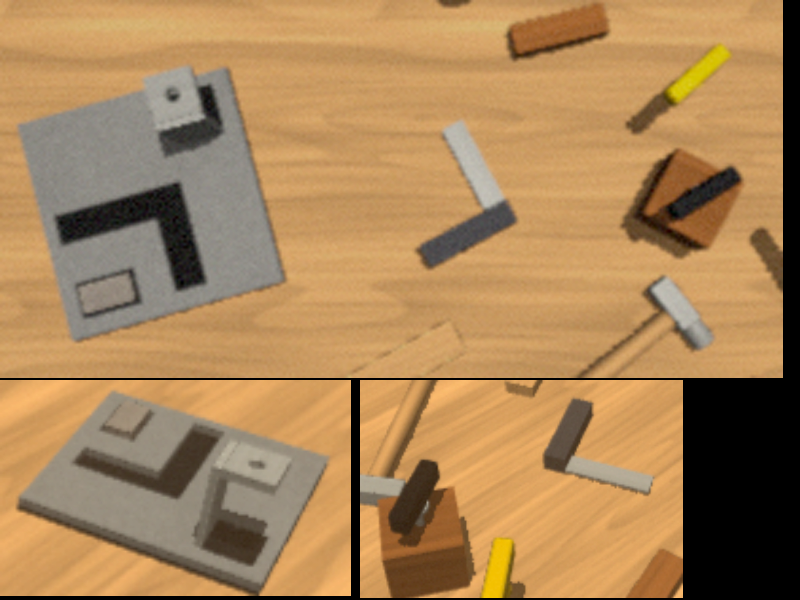

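The crop confirms the choice: the black T-handle stands upright in the brown block at about (409,191), the square has a dark stock and grey blade, and the L cut-out is empty. The lug hole is at about (213.7,154.8). Next I'll work out the poses.

```bash
python3 - <<'E'
from h import *
t=cam("top"); s=cam("scene"); f=t[0].astype(int); sat=f.max(2)-f.min(2)
def rect(c,mask,z):
    m=mask.astype(np.uint8); n,l,st,_=cv2.connectedComponentsWithStats(m); k=1+st[1:,4].argmax()
    ys,xs=np.where(l==k); P=np.array([ray(c,x,y,z)[:2] for x,y in zip(xs,ys)],np.float32)*1000
    r=cv2.minAreaRect(P); b=cv2.boxPoints(r); e=b[1]-b[0],b[2]-b[1]; e=max(e,key=np.linalg.norm)
    return np.array(r[0]),np.array(r[1]),np.degrees(np.arctan2(e[1],e[0])),P.mean(0)
def box(m,x0,y0,x1,y1): o=np.zeros_like(m); o[y0:y1,x0:x1]=m[y0:y1,x0:x1]; return o
tm=box((sat<25)&(f.max(2)>45),140,130,270,260); tm[:151,195:231]=0
tm=cv2.morphologyEx(tm.astype(np.uint8),cv2.MORPH_OPEN,np.ones((3,3)))
r=rect(t,tm,.016); print("tray",r)
print("stock",rect(t,box((sat<20)&(f.max(2)<80),300,160,350,225),.026))
print("blade",rect(t,box((sat<25)&(f.max(2)>90),300,160,350,225),.008))
print("handle",rect(t,box(f.max(2)<38,390,172,440,210),.122))
print("block",)
# hole centroid both views
def dark(c,u,v,r=5):
    g=c[0][v-r:v+r+1,u-r:u+r+1].astype(float).mean(2); w=np.clip(np.median(g)-12-g,0,None); ys,xs=np.mgrid[-r:r+1,-r:r+1]
    return u+(w*xs).sum()/w.sum(), v+(w*ys).sum()/w.sum()
ht=dark(t,214,155,4); hs=dark(s,450,161,3); print(ht,hs,ray(t,*ht,.11),ray(s,*hs,.11))
# scene-view tray check
for a in (r[2],):
  pass
print(sense()['time_s'])
E
```

```text
tray (array([494.45535278, 255.87289429]), array([254.62466431, 240.28427124]), np.float32(15.905015), array([490.63504, 256.8953 ], dtype=float32))
stock (array([456.96078491, -96.45986176]), array([ 26.3547821 , 108.77514648]), np.float32(-60.461773), array([457.39893, -97.02412], dtype=float32))
blade (array([ 535.88500977, -102.2795639 ]), array([101.75331116,  26.5199604 ]), np.float32(28.1275), array([ 535.76117, -102.05234], dtype=float32))
handle (array([ 491.5451355 , -332.62039185]), array([18.79763985, 81.01773071]), np.float32(-58.30702), array([ 491.03436, -332.69434], dtype=float32))
block
(np.float64(213.4584543869843), np.float64(154.9889599070308)) (np.float64(449.87601390498264), np.float64(160.86210892236386)) [0.59353077 0.20737456 0.11      ] [0.59675963 0.20774089 0.11      ]
0.3
```

```bash
cat >> h.py <<'E'
from scipy.spatial.transform import Rotation as Ro
def down(y):
    c,s=np.cos(np.radians(y)),np.sin(np.radians(y)); return Ro.from_matrix([[c,s,0],[s,-c,0],[0,0,-1]])
def go(x,y,z,yaw):   # mm, deg
    s=sense(); R=Ro.from_quat(s['tool_rot']); d=R.inv().apply(np.array([x,y,z])/1000-s['tcp_pos'])/.025
    rv=np.degrees((R.inv()*down(yaw)).as_rotvec())/5
    print(s['time_s'],np.round(s['tcp_pos']*1000,1),"yaw",np.round(np.degrees(np.arctan2(*R.as_matrix()[1::-1,0])),1),"gap",round(s['finger_gap']*1000,1),"F",np.round(s['contact_force'],1),"q",np.round(s['qpos'],2),"\noffset",np.round(d,3).tolist(),"rot",np.round(rv,2).tolist(),"rows",np.linalg.norm(d)*25/41.7,np.linalg.norm(rv)*5/7.16)
E
python3 - <<'E'
from h import *
go(459.4,-100.9,120,28.8)
# pocket from black L rim: mask black in tray, stock/blade arms
t=cam("top"); f=t[0].astype(int); m=np.zeros(f.shape[:2],np.uint8); m[184:235,165:232]=(f.max(2)<45)[184:235,165:232]
n,l,st,_=cv2.connectedComponentsWithStats(m); k=1+st[1:,4].argmax(); ys,xs=np.where(l==k)
P=np.array([ray(t,x,y,.013)[:2] for x,y in zip(xs,ys)])*1000
for yaw in (15,15.5,16):
    c,s=np.cos(np.radians(yaw)),np.sin(np.radians(yaw)); Q=P@np.array([[c,-s],[s,c]])
    o=np.array([455.5,225.2])@np.array([[c,-s],[s,c]]); Q=Q-o; print(yaw,Q.min(0),Q.max(0),len(Q))
E
```

```text
0.3 [145.9 504.1 250. ] yaw 73.9 gap 85.1 F [ 0.  -0.   0.2] q [ 1.29  0.26 -0.14  1.17 -0.    1.57] 
offset [-19.755, 18.773, 5.214] rot [0.0, 0.01, 9.01] rows 16.634707287939456 6.292985479824384
15 [-58.22007835 -16.37410367] [ 57.52204554 125.49867496] 801
15.5 [-58.185555   -16.09969773] [ 57.5741738  125.09476487] 801
16 [-58.1466006 -15.8828602] [ 57.62191755 124.76001802] 801
```

Call:
move_arm([
  {"jaw": 85, "offset": [-19.76, 18.77, 4], "rot": [0, 0, 9]},
  {"jaw": 85, "offset": [-19.76, 18.77, 4], "rot": [0, 0, 9]},
  {"jaw": 85, "offset": [-19.76, 18.77, 4], "rot": [0, 0, 9]},
  {"jaw": 85, "offset": [-19.76, 18.77, 4], "rot": [0, 0, 9]},
  {"jaw": 85, "offset": [-19.76, 18.77, 4], "rot": [0, 0, 9]},
  {"jaw": 85, "offset": [-19.76, 18.77, 4], "rot": [0, 0, 9]},
  {"jaw": 85, "offset": [-19.76, 18.77, 4], "rot": [0, 0, 9]},
  {"jaw": 85, "offset": [-19.76, 18.77, 4], "rot": [0, 0, 9]},
  {"jaw": 85, "offset": [-19.76, 18.77, 4], "rot": [0, 0, 9]},
  {"jaw": 85, "offset": [-19.76, 18.77, 4], "rot": [0, 0, 9]},
])

```text
time_s: 1.18
tcp_pos: [0.3361, 0.1365, 0.1899]
tool_rot: [0.968, 0.249, 0.001, -0.0]
contact_force: [1.0, 0.4, 0.4]
finger_gap: 0.085
```

```bash
python3 -c "
from h import *
go(459.4,-100.9,100,28.8)"
```

```text
1.1833 [336.1 136.5 189.9] yaw 28.9 gap 85.0 F [1.  0.4 0.4] q [ 0.39  0.02 -0.59  0.95  0.    1.45] 
offset [-0.272, 10.695, 3.596] rot [0.0, -0.02, 0.02] rows 6.766671357180588 0.015610226594628672
```

Call:
move_arm([
  {"jaw": 85, "offset": [-0.27, 10.7, 3.2], "rot": [0, 0, 0]},
  {"jaw": 85, "offset": [-0.27, 10.7, 3.2], "rot": [0, 0, 0]},
  {"jaw": 85, "offset": [-0.27, 10.7, 3.2], "rot": [0, 0, 0]},
  {"jaw": 85, "offset": [-0.27, 10.7, 3.2], "rot": [0, 0, 0]},
  {"jaw": 85, "offset": [-0.27, 10.7, 3.2], "rot": [0, 0, 0]},
  {"jaw": 85, "offset": [-0.27, 10.7, 3.2], "rot": [0, 0, 0]},
  {"jaw": 85, "offset": [-0.27, 10.7, 3.2], "rot": [0, 0, 0]},
  {"jaw": 85, "offset": [-0.27, 10.7, 3.2], "rot": [0, 0, 0]},
  {"jaw": 85, "offset": [-0.27, 10.7, 3.2], "rot": [0, 0, 0]},
  {"jaw": 85, "offset": [-0.27, 10.7, 3.2], "rot": [0, 0, 0]},
])

```text
time_s: 2.02
tcp_pos: [0.4581, -0.099, 0.1097]
tool_rot: [0.969, 0.249, -0.001, -0.0]
contact_force: [0.0, 0.9, 0.3]
finger_gap: 0.085
```

```bash
python3 -c "
from h import *
go(459.4,-100.9,30,28.8)"
```

```text
2.0167 [458.1 -99.  109.7] yaw 28.8 gap 85.0 F [0.  0.9 0.3] q [-0.21  0.28 -0.51  0.78  0.    0.85] 
offset [0.012, 0.096, 3.187] rot [-0.01, 0.01, 0.01] rows 1.9114742523521089 0.012613202503916943
```

Descend and close.

Call:
move_arm([
  {"jaw": 85, "offset": [0, 0.05, 1.6], "rot": [0, 0, 0]},
  {"jaw": 85, "offset": [0, 0.05, 2.6], "rot": [0, 0, 0]},
  {"jaw": 85, "offset": [0, 0.05, 3.19], "rot": [0, 0, 0]},
  {"jaw": 85, "offset": [0, 0.05, 3.19], "rot": [0, 0, 0]},
  {"jaw": 60, "offset": [0, 0.05, 3.19], "rot": [0, 0, 0]},
  {"jaw": 15, "offset": [0, 0.05, 3.19], "rot": [0, 0, 0]},
  {"jaw": 15, "offset": [0, 0.05, 3.19], "rot": [0, 0, 0]},
  {"jaw": 15, "offset": [0, 0.05, 3.19], "rot": [0, 0, 0]},
  {"jaw": 15, "offset": [0, 0.05, 3.19], "rot": [0, 0, 0]},
  {"jaw": 15, "offset": [0, 0.05, 3.19], "rot": [0, 0, 0]},
])

```text
time_s: 2.85
tcp_pos: [0.4602, -0.1007, 0.0314]
tool_rot: [0.968, 0.249, 0.001, 0.001]
contact_force: [-0.8, 0.0, 6.8]
finger_gap: 0.0264
```

```bash
python3 -c "
from h import *
go(459.4,-100.9,30,28.8)"
```

```text
2.85 [ 460.2 -100.7   31.4] yaw 28.8 gap 26.4 F [-0.8  0.   6.8] q [-0.22  0.38 -0.62  0.57 -0.    0.85] 
offset [-0.033, -0.008, 0.055] rot [0.02, -0.02, 0.01] rows 0.038999801607088026 0.01886078861387854
```

Call:
move_arm([
  {"jaw": 15, "offset": [0, 0, 0], "rot": [0, 0, 0]},
  {"jaw": 15, "offset": [0, 0, -0.6], "rot": [0, 0, 0]},
  {"jaw": 15, "offset": [0, 0, -1.5], "rot": [0, 0, 0]},
  {"jaw": 15, "offset": [0, 0, -2.8], "rot": [0, 0, 0]},
  {"jaw": 15, "offset": [0, 0, -4], "rot": [0, 0, 0]},
  {"jaw": 15, "offset": [0, 0, -4], "rot": [0, 0, 0]},
  {"jaw": 15, "offset": [0, 0, -4], "rot": [0, 0, 0]},
  {"jaw": 15, "offset": [0, 0, -4], "rot": [0, 0, 0]},
])

```text
time_s: 3.52
tcp_pos: [0.4581, -0.1002, 0.129]
tool_rot: [0.968, 0.249, -0.001, -0.0]
contact_force: [-0.0, -1.0, -6.7]
finger_gap: 0.0259
```

```bash
python3 - <<'E'
from h import *
t=cam("top");s=cam("scene")
a=cv2.resize(t[0][150:240,280:380],None,fx=4,fy=4); b=cv2.resize(s[0][130:260,270:400],None,fx=3,fy=3)
im=np.zeros((400,800,3),np.uint8); im[:360,:400]=a; im[:390,405:795]=b
cv2.imwrite("pics/lift.png",np.clip(im*1.6,0,255).astype(np.uint8))
# grasp pt expected: square origin+5mm x ; pocket
c,sn=np.cos(np.radians(15.5)),np.sin(np.radians(15.5))
print(455.2+5*c,226.3+5*sn); go(455.2+5*c,226.3+5*sn,130,105.5)
E
```

```text
460.0181522660431 227.6361918803913
3.6167 [ 457.3 -100.   128.1] yaw 28.8 gap 25.9 F [-0.2 -0.8 -6.3] q [-0.22  0.26 -0.48  0.83 -0.    0.85] 
offset [6.418, -11.427, -0.064] rot [-0.06, 0.01, -15.33] rows 7.857305529339432 10.70545558461197
```

View pics/lift.png

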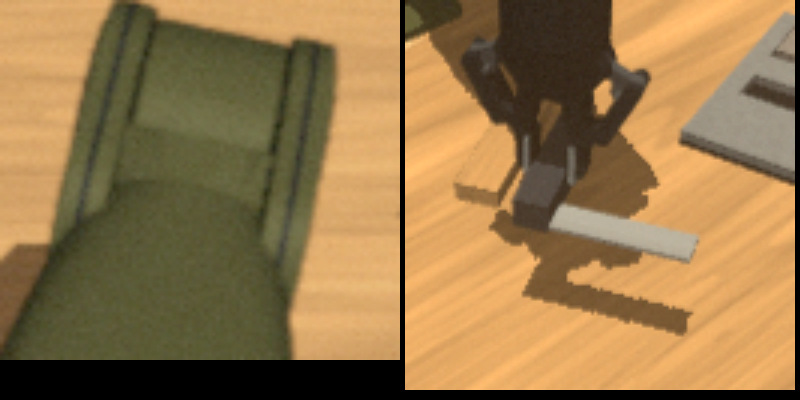

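The scene view shows the square held level, stock between the pads at about (545,195) in the crop, with the blade free of the table. I'll carry it high enough to clear the bracket.

Call:
move_arm([
  {"jaw": 15, "offset": [0, 0, -1.7], "rot": [0, 0, 0]},
  {"jaw": 15, "offset": [1.1, -2, -1.7], "rot": [0, 0, -1.4]},
  {"jaw": 15, "offset": [1.9, -3.4, -1.7], "rot": [0, 0, -2.8]},
  {"jaw": 15, "offset": [2.7, -4.8, -1.7], "rot": [0, 0, -4.2]},
  {"jaw": 15, "offset": [3.5, -6.2, -1.7], "rot": [0, 0, -5.6]},
  {"jaw": 15, "offset": [4.3, -7.6, -1.7], "rot": [0, 0, -7]},
  {"jaw": 15, "offset": [5, -8.9, -1.7], "rot": [0, 0, -8.4]},
  {"jaw": 15, "offset": [5.6, -10, -1.7], "rot": [0, 0, -9.8]},
  {"jaw": 15, "offset": [6.1, -10.9, -1.7], "rot": [0, 0, -11.2]},
  {"jaw": 15, "offset": [6.42, -11.43, -1.7], "rot": [0, 0, -12.6]},
])

```text
time_s: 4.45
tcp_pos: [0.4607, 0.2302, 0.1705]
tool_rot: [0.692, 0.722, -0.001, -0.001]
contact_force: [-0.6, -0.1, -5.7]
finger_gap: 0.0264
```

```bash
python3 -c "
from h import *
go(460,227.6,130,105.5)"
```

```text
4.45 [460.7 230.2 170.5] yaw 92.4 gap 26.4 F [-0.6 -0.1 -5.7] q [ 0.46  0.29 -0.31  0.97  0.    0.42] 
offset [-0.103, -0.027, 1.618] rot [-0.04, -0.0, -2.62] rows 0.9723991705101096 1.8305808015324436
```

Call:
move_arm([
  {"jaw": 15, "offset": [-0.1, 0, 0], "rot": [0, 0, -1.4]},
  {"jaw": 15, "offset": [-0.1, 0, 1], "rot": [0, 0, -2.62]},
  {"jaw": 15, "offset": [-0.1, 0, 2.4], "rot": [0, 0, -2.62]},
  {"jaw": 15, "offset": [-0.1, 0, 3.6], "rot": [0, 0, -2.62]},
  {"jaw": 15, "offset": [-0.1, 0, 4.2], "rot": [0, 0, -2.62]},
  {"jaw": 15, "offset": [-0.1, 0, 4.2], "rot": [0, 0, -2.62]},
  {"jaw": 15, "offset": [-0.1, 0, 4.2], "rot": [0, 0, -2.62]},
  {"jaw": 15, "offset": [-0.1, 0, 4.2], "rot": [0, 0, -2.62]},
])

```text
time_s: 5.12
tcp_pos: [0.4625, 0.225, 0.0677]
tool_rot: [0.609, 0.793, 0.0, 0.0]
contact_force: [0.9, -0.1, -5.1]
finger_gap: 0.0262
```

```bash
python3 - <<'E'
from h import *
go(460,227.6,36.5,105.5)
t=cam("top");s=cam("scene")
# predicted outlines: pocket rim (z16) on the tray, and square outline held
st=sense(); c,sn=np.cos(np.radians(15.5)),np.sin(np.radians(15.5)); R=np.array([[c,-sn],[sn,c]])
L=np.array([[-55,-14],[55,-14],[55,118],[29,118],[29,14],[-55,14]],float)
G=np.array([[-59,-18],[59,-18],[59,122],[25,122],[25,18],[-59,18]],float)
o=st['tcp_pos'][:2]*1000-R@[5.2,0]; zb=st['tcp_pos'][2]*1000-31.4
ims=[]
for cc,(x0,y0,x1,y1),k in((t,(150,130,270,260),3),(s,(350,110,490,220),3)):
    im=cv2.resize(cc[0][y0:y1,x0:x1],None,fx=k,fy=k).astype(float)*1.6; im=np.clip(im,0,255).astype(np.uint8)
    for S,oo,z,col in((G,np.array([455.2,226.3]),16,(0,255,255)),(L[2:4],o,zb+8,(0,255,0)),(L,o,zb,(255,0,255))):
        p=np.array([(proj(cc,[*((R@q+oo)/1000),z/1000])-[x0,y0]+.5)*k for q in S]); cv2.polylines(im,[p.round().astype(int)],len(S)>2,col,1)
    ims.append(im)
W=np.zeros((400,800,3),np.uint8); W[:390,:360]=ims[0]; W[:330,365:785]=ims[1]; cv2.imwrite("pics/over.png",W)
E
```

```text
5.1167 [462.5 225.   67.7] yaw 105.0 gap 26.2 F [ 0.9 -0.1 -5.1] q [ 0.45  0.39 -0.47  0.71 -0.    0.19] 
offset [0.127, -0.071, 1.249] rot [0.0, -0.0, -0.11] rows 0.7540077108538872 0.076142379473724
```

View pics/over.png

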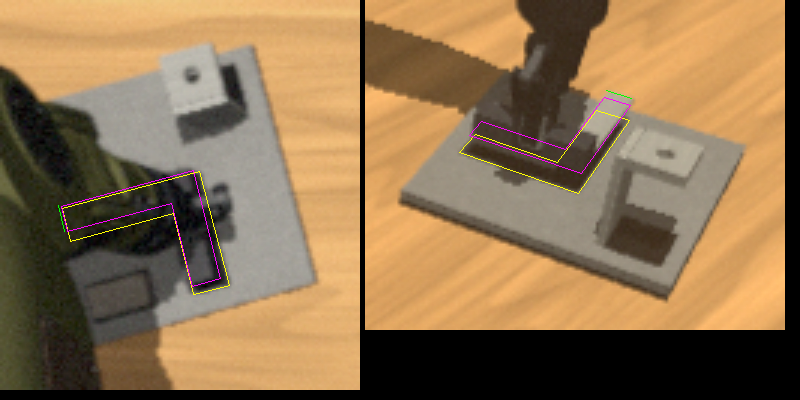

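The yellow predicted rim lies on the dark cut-out in both views, and the magenta prediction matches the held square. I'll correct by about 3 mm and lower it.

Call:
move_arm([
  {"jaw": 15, "offset": [0.13, -0.07, 0.2], "rot": [0, 0, -0.1]},
  {"jaw": 15, "offset": [0.13, -0.07, 0.6], "rot": [0, 0, -0.1]},
  {"jaw": 15, "offset": [0.13, -0.07, 0.6], "rot": [0, 0, -0.1]},
  {"jaw": 15, "offset": [0.13, -0.07, 0.6], "rot": [0, 0, -0.1]},
])

```text
time_s: 5.55
tcp_pos: [0.4587, 0.2271, 0.0519]
tool_rot: [0.606, 0.796, -0.001, -0.0]
contact_force: [0.0, 0.3, -5.2]
finger_gap: 0.0263
```

```bash
python3 -c "
from h import *
go(460,227.6,38,105.5)"
```

```text
5.55 [458.7 227.1  51.9] yaw 105.5 gap 26.3 F [ 0.   0.3 -5.2] q [ 0.46  0.41 -0.49  0.67 -0.    0.19] 
offset [0.005, 0.057, 0.556] rot [-0.02, 0.01, -0.01] rows 0.33505432898020837 0.0159567029458245
```

Call:
move_arm([
  {"jaw": 15, "offset": [0, 0.05, 0.15], "rot": [0, 0, 0]},
  {"jaw": 15, "offset": [0, 0.05, 0.3], "rot": [0, 0, 0]},
  {"jaw": 15, "offset": [0, 0.05, 0.42], "rot": [0, 0, 0]},
  {"jaw": 15, "offset": [0, 0.05, 0.52], "rot": [0, 0, 0]},
  {"jaw": 15, "offset": [0, 0.05, 0.58], "rot": [0, 0, 0]},
  {"jaw": 15, "offset": [0, 0.05, 0.58], "rot": [0, 0, 0]},
])

```text
time_s: 6.05
tcp_pos: [0.4605, 0.2276, 0.0375]
tool_rot: [0.606, 0.796, -0.0, -0.0]
contact_force: [-0.7, -1.0, -5.6]
finger_gap: 0.0265
```

```bash
python3 -c "
from h import *
go(460,227.6,38,105.5); print(sense()['wrist_torque'])"
```

```text
6.05 [460.5 227.6  37.5] yaw 105.5 gap 26.5 F [-0.7 -1.  -5.6] q [ 0.46  0.43 -0.5   0.64 -0.    0.19] 
offset [0.005, -0.019, -0.018] rot [-0.01, 0.0, -0.01] rows 0.015923545186748406 0.009917183670773396
[-0.1026488   0.00927281  0.00194052]
```

Call:
move_arm([
  {"jaw": 45, "offset": [0, 0, 0.03], "rot": [0, 0, 0]},
  {"jaw": 45, "offset": [0, 0, 0.0], "rot": [0, 0, 0]},
  {"jaw": 45, "offset": [0, 0, 0.0], "rot": [0, 0, 0]},
  {"jaw": 45, "offset": [0, 0, -0.3], "rot": [0, 0, 0]},
  {"jaw": 45, "offset": [0, 0, -1], "rot": [0, 0, 0]},
  {"jaw": 45, "offset": [0, 0, -2.5], "rot": [0, 0, 0]},
  {"jaw": 45, "offset": [0, 0, -4], "rot": [0, 0, 0]},
  {"jaw": 60, "offset": [0, 0, -5.4], "rot": [0, 0, 0]},
  {"jaw": 85, "offset": [0, 0, -6], "rot": [0, 0, 0]},
  {"jaw": 85, "offset": [0, 0, -6], "rot": [0, 0, 0]},
])

```text
time_s: 6.88
tcp_pos: [0.4639, 0.2294, 0.1938]
tool_rot: [0.606, 0.796, 0.005, 0.002]
contact_force: [1.0, -0.4, 0.3]
finger_gap: 0.079
```

```bash
python3 -c "
from h import *
go(491.3,-332.6,190,31.7)"
```

```text
6.8833 [463.9 229.4 193.8] yaw 105.5 gap 79.0 F [ 1.  -0.4  0.3] q [ 0.46  0.27 -0.28  1.01 -0.    0.19] 
offset [-21.958, -4.935, 0.056] rot [0.09, -0.1, 14.75] rows 13.492786113155091 10.301428688570759
```

Call:
move_arm([
  {"jaw": 85, "offset": [-22, -4.9, 0], "rot": [0, 0, 14.7]},
  {"jaw": 85, "offset": [-22, -4.9, 0], "rot": [0, 0, 14.7]},
  {"jaw": 85, "offset": [-22, -4.9, 0], "rot": [0, 0, 14.7]},
  {"jaw": 85, "offset": [-22, -4.9, 0], "rot": [0, 0, 14.7]},
  {"jaw": 85, "offset": [-22, -4.9, 0], "rot": [0, 0, 14.7]},
  {"jaw": 85, "offset": [-22, -4.9, 0], "rot": [0, 0, 14.7]},
  {"jaw": 85, "offset": [-22, -4.9, 0], "rot": [0, 0, 14.7]},
  {"jaw": 85, "offset": [-22, -4.9, 0], "rot": [0, 0, 14.7]},
  {"jaw": 85, "offset": [-22, -4.9, 0], "rot": [0, 0, 14.7]},
  {"jaw": 85, "offset": [-22, -4.9, 0], "rot": [0, 0, 14.7]},
])

```text
time_s: 7.72
tcp_pos: [0.481, -0.1902, 0.1877]
tool_rot: [0.958, 0.288, -0.0, -0.0]
contact_force: [0.9, 0.4, -0.3]
finger_gap: 0.085
```

```bash
python3 - <<'E'
from h import *
go(491.3,-332.6,190,31.7)
t=cam("top");s=cam("scene")
W=np.zeros((400,800,3),np.uint8); W[:390,:360]=cv2.resize(t[0][130:260,150:270],None,fx=3,fy=3); W[:330,365:785]=cv2.resize(s[0][110:220,350:490],None,fx=3,fy=3); cv2.imwrite("pics/seated.png",np.clip(W*1.6,0,255).astype(np.uint8))
E
```

```text
7.7167 [ 481.  -190.2  187.7] yaw 33.5 gap 85.0 F [ 0.9  0.4 -0.3] q [-0.38  0.28 -0.28  1.01  0.    0.61] 
offset [-2.798, 4.978, -0.093] rot [-0.01, 0.0, 0.35] rows 3.424114241672315 0.24677181843788423
```

View pics/seated.png

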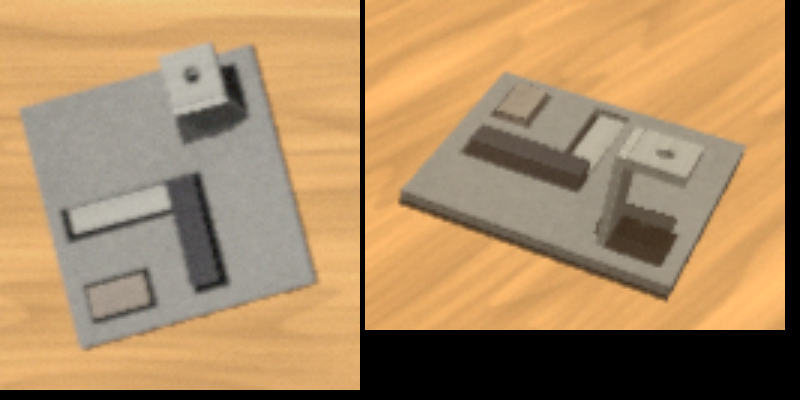

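The square lies flat in the L cut-out, with a dark gap visible around its stock and blade. Next is the key.

Call:
move_arm([
  {"jaw": 85, "offset": [-2.8, 4.98, 0], "rot": [0, 0, 0.35]},
  {"jaw": 85, "offset": [-2.8, 4.98, 0], "rot": [0, 0, 0.35]},
  {"jaw": 85, "offset": [-2.8, 4.98, 0], "rot": [0, 0, 0.35]},
  {"jaw": 85, "offset": [-2.8, 4.98, 0], "rot": [0, 0, 0.35]},
  {"jaw": 85, "offset": [-2.8, 4.98, 0], "rot": [0, 0, 0.35]},
  {"jaw": 85, "offset": [-2.8, 4.98, 0], "rot": [0, 0, 0.35]},
  {"jaw": 85, "offset": [-2.8, 4.98, 0], "rot": [0, 0, 0.35]},
])

```text
time_s: 8.4
tcp_pos: [0.4925, -0.3293, 0.1875]
tool_rot: [0.961, 0.277, -0.0, -0.001]
contact_force: [-0.2, -0.7, -0.3]
finger_gap: 0.0848
```

```bash
python3 - <<'E'
from h import *
go(491.3,-332.6,117,31.7)
E
```

```text
8.4 [ 492.5 -329.3  187.5] yaw 32.1 gap 84.8 F [-0.2 -0.7 -0.3] q [-0.59  0.41 -0.09  1.08  0.    0.42] 
offset [-0.11, 0.094, 2.819] rot [-0.03, 0.0, 0.09] rows 1.6923385688233772 0.06390605713172091
```

Call:
move_arm([
  {"jaw": 85, "offset": [-0.11, 0.08, 0.6], "rot": [0, 0, 0.09]},
  {"jaw": 85, "offset": [-0.11, 0.08, 1.8], "rot": [0, 0, 0.09]},
  {"jaw": 85, "offset": [-0.11, 0.08, 2.8], "rot": [0, 0, 0.09]},
  {"jaw": 85, "offset": [-0.11, 0.08, 2.8], "rot": [0, 0, 0.09]},
  {"jaw": 85, "offset": [-0.11, 0.08, 2.8], "rot": [0, 0, 0.09]},
  {"jaw": 50, "offset": [-0.11, 0.08, 2.8], "rot": [0, 0, 0.09]},
  {"jaw": 30, "offset": [-0.11, 0.08, 2.8], "rot": [0, 0, 0.09]},
  {"jaw": 30, "offset": [-0.11, 0.08, 2.8], "rot": [0, 0, 0.09]},
  {"jaw": 30, "offset": [-0.11, 0.08, 2.8], "rot": [0, 0, 0.09]},
])

```text
time_s: 9.15
tcp_pos: [0.4927, -0.3343, 0.1195]
tool_rot: [0.962, 0.273, 0.001, 0.001]
contact_force: [-0.1, 0.0, -0.1]
finger_gap: 0.038
```

```bash
python3 - <<'E'
from h import *
go(491.3,-332.6,117,31.7)
s=cam("scene"); cv2.imwrite("pics/k.png",np.clip(cv2.resize(s[0][150:310,180:320],None,fx=4,fy=4,interpolation=cv2.INTER_CUBIC)[:600]*1.6,0,255).astype(np.uint8))
E
```

```text
9.15 [ 492.7 -334.3  119.5] yaw 31.6 gap 38.0 F [-0.1  0.  -0.1] q [-0.6   0.46 -0.19  0.92  0.    0.42] 
offset [-0.011, -0.086, 0.102] rot [0.03, -0.01, -0.01] rows 0.0800378297965935 0.02258411135627692
```

View pics/k.png

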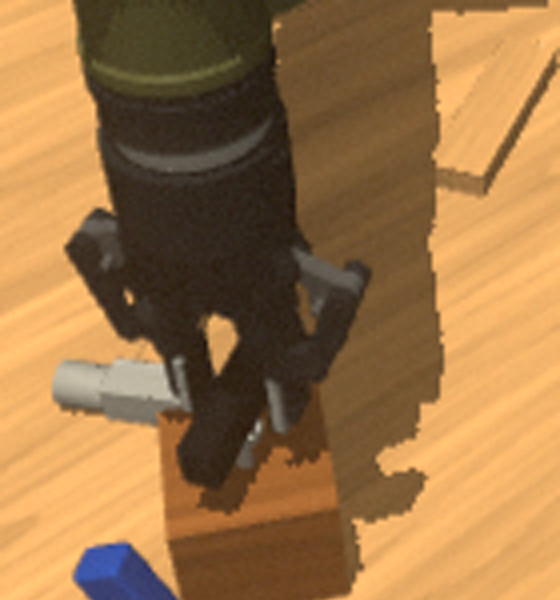

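The handle sits between the open pads, with a finger on each side at about (185,370) and (275,400) in the crop. I'll close on it.

Call:
move_arm([
  {"jaw": 30, "offset": [0, -0.07, 0.08], "rot": [0, 0, 0]},
  {"jaw": 25, "offset": [0, -0.07, 0.08], "rot": [0, 0, 0]},
  {"jaw": 8, "offset": [0, -0.07, 0.08], "rot": [0, 0, 0]},
  {"jaw": 8, "offset": [0, -0.07, 0.08], "rot": [0, 0, 0]},
  {"jaw": 8, "offset": [0, -0.07, 0.08], "rot": [0, 0, 0]},
  {"jaw": 8, "offset": [0, -0.07, 0.08], "rot": [0, 0, 0]},
  {"jaw": 8, "offset": [0, -0.07, 0.08], "rot": [0, 0, 0]},
])

```text
time_s: 9.78
tcp_pos: [0.4906, -0.3323, 0.1161]
tool_rot: [0.962, 0.272, -0.0, -0.0]
contact_force: [-1.1, 0.8, 2.4]
finger_gap: 0.0191
```

```bash
python3 - <<'E'
from h import *
go(491.3,-332.6,230,31.7)
E
```

```text
9.7833 [ 490.6 -332.3  116.1] yaw 31.6 gap 19.1 F [-1.1  0.8  2.4] q [-0.6   0.46 -0.2   0.91 -0.    0.42] 
offset [0.017, 0.024, -4.554] rot [-0.0, 0.0, -0.01] rows 2.7304420555529285 0.011087975169130654
```

Call:
move_arm([
  {"jaw": 8, "offset": [0, 0, -0.4], "rot": [0, 0, 0]},
  {"jaw": 8, "offset": [0, 0, -1.2], "rot": [0, 0, 0]},
  {"jaw": 8, "offset": [0, 0, -2.2], "rot": [0, 0, 0]},
  {"jaw": 8, "offset": [0, 0, -3.4], "rot": [0, 0, 0]},
  {"jaw": 8, "offset": [0, 0, -4.6], "rot": [0, 0, 0]},
  {"jaw": 8, "offset": [0, 0, -5.4], "rot": [0, 0, 0]},
  {"jaw": 8, "offset": [0, 0, -5.4], "rot": [0, 0, 0]},
  {"jaw": 8, "offset": [0, 0, -5.4], "rot": [0, 0, 0]},
])

```text
time_s: 10.45
tcp_pos: [0.4918, -0.3329, 0.2525]
tool_rot: [0.962, 0.273, 0.001, 0.001]
contact_force: [-0.3, -0.3, -1.7]
finger_gap: 0.019
```

```bash
python3 - <<'E'
from h import *
go(594.8,207.5,250,70)
E
```

```text
10.45 [ 491.8 -332.9  252.5] yaw 31.6 gap 19.0 F [-0.3 -0.3 -1.7] q [-0.6   0.38  0.04  1.23  0.    0.42] 
offset [14.845, -16.244, 0.074] rot [0.04, -0.01, -7.67] rows 13.192752901314334 5.3578842034753436
```

Call:
move_arm([
  {"jaw": 8, "offset": [14.85, -16.24, 0], "rot": [0, 0, -7.67]},
  {"jaw": 8, "offset": [14.85, -16.24, 0], "rot": [0, 0, -7.67]},
  {"jaw": 8, "offset": [14.85, -16.24, 0], "rot": [0, 0, -7.67]},
  {"jaw": 8, "offset": [14.85, -16.24, 0], "rot": [0, 0, -7.67]},
  {"jaw": 8, "offset": [14.85, -16.24, 0], "rot": [0, 0, -7.67]},
  {"jaw": 8, "offset": [14.85, -16.24, 0], "rot": [0, 0, -7.67]},
  {"jaw": 8, "offset": [14.85, -16.24, 0], "rot": [0, 0, -7.67]},
  {"jaw": 8, "offset": [14.85, -16.24, 0], "rot": [0, 0, -7.67]},
  {"jaw": 8, "offset": [14.85, -16.24, 0], "rot": [0, 0, -7.67]},
  {"jaw": 8, "offset": [14.85, -16.24, 0], "rot": [0, 0, -7.67]},
])

```text
time_s: 11.28
tcp_pos: [0.5679, 0.0789, 0.249]
tool_rot: [0.819, 0.574, -0.001, -0.001]
contact_force: [0.8, -1.4, -1.3]
finger_gap: 0.0192
```

```bash
python3 - <<'E'
from h import *
go(594.8,207.5,250,70)
E
```

```text
11.2833 [567.9  78.9 249. ] yaw 70.0 gap 19.2 F [ 0.8 -1.4 -1.3] q [ 0.14  0.35 -0.02  1.21  0.    0.49] 
offset [5.201, -0.749, -0.044] rot [-0.03, 0.02, -0.0] rows 3.150623609235573 0.02671363305082586
```

Call:
move_arm([
  {"jaw": 8, "offset": [1.6, -0.2, 0], "rot": [0, 0, 0]},
  {"jaw": 8, "offset": [3, -0.5, 0], "rot": [0, 0, 0]},
  {"jaw": 8, "offset": [4.2, -0.6, 0], "rot": [0, 0, 0]},
  {"jaw": 8, "offset": [5, -0.75, 0], "rot": [0, 0, 0]},
  {"jaw": 8, "offset": [5.2, -0.75, 0], "rot": [0, 0, 0]},
  {"jaw": 8, "offset": [5.2, -0.75, 0], "rot": [0, 0, 0]},
  {"jaw": 8, "offset": [5.2, -0.75, 0], "rot": [0, 0, 0]},
  {"jaw": 8, "offset": [5.2, -0.75, 0], "rot": [0, 0, 0]},
])

```text
time_s: 11.95
tcp_pos: [0.5953, 0.204, 0.2503]
tool_rot: [0.82, 0.573, -0.001, -0.0]
contact_force: [-0.3, 0.1, -0.9]
finger_gap: 0.0188
```

```bash
python3 - <<'E'
from h import *
go(594.8,207.5,250,70)
t=cam("top");s=cam("scene"); p=sense()['tcp_pos']
np.savez("ov.npz",f=s[0])
W=np.zeros((480,800,3),np.uint8); W[:400,:320]=cv2.resize(t[0][110:210,170:250],None,fx=4,fy=4); W[:480,325:725]=cv2.resize(s[0][90:186,410:490],None,fx=5,fy=5)
cv2.imwrite("pics/hang.png",np.clip(W*1.6,0,255).astype(np.uint8))
print("pred tip",[proj(s,[p[0],p[1],p[2]-d]) for d in(.106,.026)],"hole",proj(s,[.5948,.2075,.11]))
E
```

```text
11.95 [595.3 204.  250.3] yaw 69.9 gap 18.8 F [-0.3  0.1 -0.9] q [ 0.33  0.44  0.14  1.27 -0.    0.68] 
offset [0.124, -0.064, 0.01] rot [-0.01, 0.02, -0.02] rows 0.0838146073755714 0.02124605166873577
pred tip [array([451.86598739, 149.2766479 ]), array([460.02202624, 119.52850663])] hole [449.12985114 160.55149916]
```

View pics/hang.png

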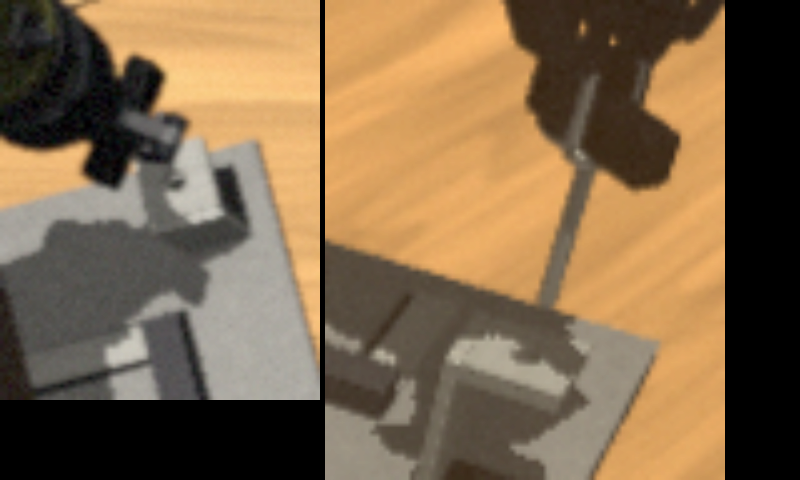

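The key hangs from the grip in the scene view, collar at about px (461,122) and tip at about (454.4,151). I'll measure the shank axis against the hole in this one camera, so that calibration errors cancel.

```bash
cat > sh.py <<'E'
from h import *
def shank(s,r0,r1,u0,u1):
    f=s[0].astype(float); g=f[:,:,2]-f[:,:,0]   # wood: strongly red>blue ; steel ~0
    out=[]
    for v in range(r0,r1):
        row=g[v,u0:u1]; w=np.clip(np.median(row)*.75-row,0,None); out.append((v,u0+(w*np.arange(u1-u0)).sum()/w.sum(),w.sum()))
    return np.array(out)
E
python3 - <<'E'
from sh import *
s=(np.load("ov.npz")["f"],)+cam("scene")[1:]
o=shank(s,124,148,448,468); print(np.round(o[::3],1).tolist())
k=np.polyfit(o[:,0],o[:,1],1); print(k,"u@151",np.polyval(k,151))
f=s[0].astype(int)
for v in range(146,156): print(v,[int(x) for x in f[v,448:462].sum(1)//3],[int(x) for x in (f[v,448:462,2]-f[v,448:462,0])])
p=sense()['tcp_pos']; print(p)
# plumb line through tcp: predicted u at rows
for d in (.03,.05,.08,.1,.106): print(d,proj(s,[p[0],p[1],p[2]-d]), np.polyval(k,proj(s,[p[0],p[1],p[2]-d])[1]))
E
```

```text
[[124.0, 462.6, 205.0], [127.0, 460.6, 155.0], [130.0, 459.7, 145.5], [133.0, 458.7, 146.0], [136.0, 457.7, 143.0], [139.0, 457.1, 158.4], [142.0, 456.4, 134.5], [145.0, 455.4, 135.5]]
[-3.12878186e-01  5.00563837e+02] u@151 453.31923137474695
146 [96, 94, 97, 97, 97, 64, 59, 64, 66, 80, 91, 93, 94, 96] [73, 73, 72, 74, 76, 38, 18, 16, 16, 53, 70, 73, 72, 76]
147 [95, 98, 96, 97, 96, 65, 64, 64, 63, 81, 93, 95, 96, 100] [74, 74, 75, 74, 71, 34, 16, 16, 18, 57, 70, 73, 74, 77]
148 [95, 98, 97, 94, 79, 61, 64, 64, 66, 91, 96, 98, 100, 101] [75, 77, 75, 73, 58, 23, 16, 17, 27, 68, 75, 76, 79, 79]
149 [89, 90, 92, 93, 72, 63, 63, 64, 66, 94, 98, 102, 101, 100] [66, 68, 70, 69, 47, 18, 16, 16, 35, 72, 75, 77, 78, 78]
150 [47, 54, 75, 77, 69, 62, 63, 65, 85, 98, 100, 100, 100, 98] [18, 24, 48, 52, 39, 20, 16, 21, 59, 76, 79, 79, 77, 76]
151 [46, 46, 47, 46, 53, 53, 56, 67, 89, 97, 100, 99, 98, 98] [14, 15, 16, 17, 24, 17, 13, 36, 67, 74, 79, 78, 76, 76]
152 [47, 45, 47, 46, 44, 45, 46, 46, 54, 75, 90, 91, 96, 98] [16, 15, 16, 15, 15, 17, 16, 16, 26, 51, 67, 71, 74, 77]
153 [48, 46, 47, 46, 47, 46, 47, 46, 48, 47, 46, 54, 84, 98] [16, 16, 14, 15, 15, 16, 16, 15, 14, 18, 15, 26, 47, 64]
154 [48, 46, 47, 46, 46, 46, 44, 46, 46, 45, 57, 60, 85, 87] [15, 17, 17, 15, 16, 17, 15, 17, 15, 15, 15, 16, 17, 16]
155 [53, 51, 51, 49, 50, 48, 47, 46, 47, 49, 78, 86, 88, 88] [15, 16, 16, 14, 14, 15, 16, 16, 16, 16, 17, 15, 15, 15]
[0.59571159 0.2041078  0.25112947]
0.03 [459.70386538 121.0174396 ] 462.7001204797682
0.05 [457.58683801 128.73430421] 460.28568188069926
0.08 [454.52320714 139.90167265] 456.7916559012116
0.1 [452.55176357 147.08786366] 454.5432534962991
0.106 [451.97097375 149.20492481] 453.8808712436264
```

```bash
python3 - <<'E'
from h import *
s=cam("scene"); p=sense()['tcp_pos']*1000; C=(-s[2].T@s[3])*1000
tip=ray(s,453.7,149.7,p[2]/1000-.106)*1000; hs=ray(s,449.88,160.86,.11)*1000; ht=np.array([593.5,207.4])
d=hs[:2]-C[:2]; d/=np.linalg.norm(d); r=np.array([d[1],-d[0]])
print("tcp",p,"tip",tip,"hole",hs,"right",r,"depth",d)
print("tip-tcp right/depth",(tip-p)[:2]@r,(tip-p)[:2]@d)
print("hole-tip right",(hs-tip)[:2]@r,"depth(img)",(hs-tip)[:2]@d,"depth(kin scene)",(hs-p)[:2]@d,"depth(kin top)",(ht-p[:2])@d, "right kin top",(ht-p[:2])@r)
E
```

```text
tcp [595.79393938 204.26915369 251.22652755] tip [599.7129253  205.22661198 145.22652755] hole [596.76115486 207.75580993 110.        ] right [0.90673491 0.42170109] depth [-0.42170109  0.90673491]
tip-tcp right/depth 3.9572425349241156 -0.7844797682130622
hole-tip right -1.6099077771129202 depth(img) 3.538076873238618 depth(kin scene) 2.753597105025556 depth(kin top) 3.8062043662631955 right kin top -0.7597136261640163
```

```bash
python3 - <<'E'
from h import *
go(593,206.6,222,70)
E
```

```text
12.15 [595.8 204.3 251.2] yaw 69.9 gap 18.7 F [-0.2 -0.5 -0.9] q [ 0.33  0.44  0.14  1.27 -0.    0.68] 
offset [0.049, -0.137, 1.169] rot [0.0, 0.0, -0.02] rows 0.706286454608676 0.015148892707659236
```

Call:
move_arm([
  {"jaw": 8, "offset": [0.05, -0.14, 0.3], "rot": [0, 0, 0]},
  {"jaw": 8, "offset": [0.05, -0.14, 0.7], "rot": [0, 0, 0]},
  {"jaw": 8, "offset": [0.05, -0.14, 1.05], "rot": [0, 0, 0]},
  {"jaw": 8, "offset": [0.05, -0.14, 1.17], "rot": [0, 0, 0]},
  {"jaw": 8, "offset": [0.05, -0.14, 1.17], "rot": [0, 0, 0]},
  {"jaw": 8, "offset": [0.05, -0.14, 1.17], "rot": [0, 0, 0]},
  {"jaw": 8, "offset": [0.05, -0.14, 1.17], "rot": [0, 0, 0]},
  {"jaw": 8, "offset": [0.05, -0.14, 1.17], "rot": [0, 0, 0]},
])

```text
time_s: 12.82
tcp_pos: [0.5933, 0.208, 0.2222]
tool_rot: [0.819, 0.573, 0.0, 0.0]
contact_force: [0.4, -0.2, -1.4]
finger_gap: 0.0188
```

```bash
python3 - <<'E'
from sh import *
go(593,206.6,200,70)
t=cam("top");s=cam("scene"); p=sense()['tcp_pos']
W=np.zeros((560,800,3),np.uint8); W[:320,:256]=cv2.resize(t[0][130:170,195:227],None,fx=8,fy=8); 
W[:560,260:800]=cv2.resize(s[0][115:171,425:479],None,fx=10,fy=10,interpolation=cv2.INTER_CUBIC)
cv2.imwrite("pics/hang2.png",np.clip(W*1.7,0,255).astype(np.uint8))
print([proj(s,[p[0],p[1],p[2]-d]).round(1) for d in(.03,.106)])
E
```

```text
12.8167 [593.3 208.  222.2] yaw 70.0 gap 18.8 F [ 0.4 -0.2 -1.4] q [0.34 0.45 0.08 1.2  0.   0.69] 
offset [-0.059, 0.007, 0.89] rot [0.01, -0.01, -0.0] rows 0.5345792670753947 0.0075741805286932695
[array([456.7, 131.1]), array([449.3, 158.1])]
```

View pics/hang2.png

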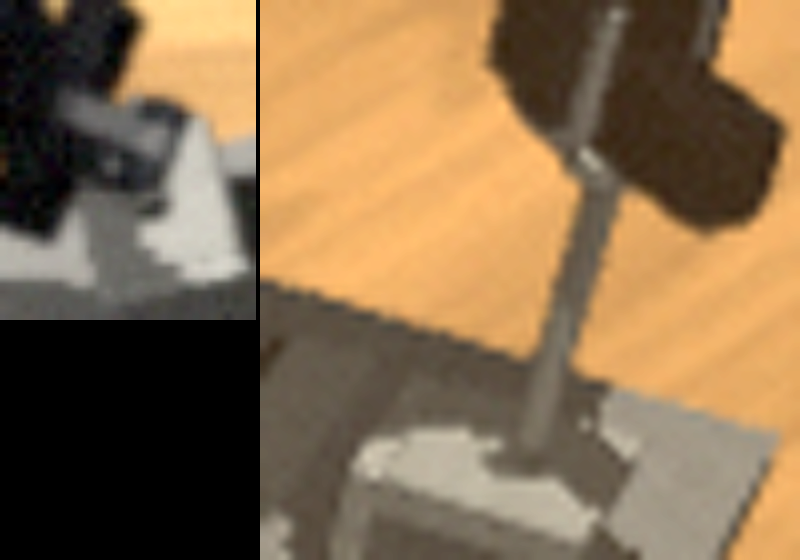

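```bash
cat >> sh.py <<'E'
def rep(r0,r1,u0,u1):
    s=cam("scene"); p=sense()['tcp_pos']; o=shank(s,r0,r1,u0,u1); C=-s[2].T@s[3]
    hs=ray(s,449.88,160.86,.11); d=(hs-C)[:2]; d/=np.linalg.norm(d); r=np.array([d[1],-d[0]])
    res=[]
    for v,u,w in o:   # row -> point in the vertical plane through tcp facing the camera
        D=s[2].T@np.linalg.solve(s[1],[u,v,1]); k=((p-C)[:2]@d)/(D[:2]@d); q=C+k*D; res.append((q[2],(q-p)[:2]@r*1000,w))
    res=np.array(res); print(np.round(res,3).tolist()); k=np.polyfit(res[:,0],res[:,1],1)
    print("axis right of tcp: tip",np.polyval(k,p[2]-.106),"collar",np.polyval(k,p[2]-.026),"| hole right/depth of tcp",(hs-p)[:2]@r*1000,(hs-p)[:2]@d*1000)
    return r,d
E
python3 - <<'E'
from sh import *
r,d=rep(136,151,440,472)
E
```

```text
[[0.183, 18.112, 347.0], [0.18, 15.999, 247.0], [0.175, 7.164, 162.875], [0.172, 6.24, 140.0], [0.169, 5.521, 146.0], [0.167, 5.801, 145.0], [0.164, 5.933, 143.5], [0.161, 5.571, 152.25], [0.158, 5.603, 140.0], [0.156, 5.692, 144.5], [0.153, 6.093, 142.0], [0.149, 3.187, 152.0], [0.143, -9.165, 298.875], [0.14, -11.372, 383.5], [0.137, -10.529, 319.5]]
axis right of tcp: tip -19.485036905318438 collar 22.849989881949526 | hole right/depth of tcp 3.0849767985361805 -1.687642409498009
```

```bash
python3 - <<'E'
from h import *
go(590.9,206.9,213,70)
E
```

```text
12.9667 [593.3 208.  222.2] yaw 70.0 gap 18.9 F [ 0.3 -0.  -1.3] q [0.34 0.45 0.08 1.2  0.   0.69] 
offset [-0.073, -0.074, 0.369] rot [0.01, -0.01, -0.0] rows 0.22985167026785336 0.006981860519134774
```

Call:
move_arm([
  {"jaw": 8, "offset": [-0.073, -0.074, 0], "rot": [0, 0, 0]},
  {"jaw": 8, "offset": [-0.073, -0.074, 0], "rot": [0, 0, 0]},
  {"jaw": 8, "offset": [-0.073, -0.074, 0.1], "rot": [0, 0, 0]},
  {"jaw": 8, "offset": [-0.073, -0.074, 0.2], "rot": [0, 0, 0]},
  {"jaw": 8, "offset": [-0.073, -0.074, 0.3], "rot": [0, 0, 0]},
  {"jaw": 8, "offset": [-0.073, -0.074, 0.38], "rot": [0, 0, 0]},
  {"jaw": 8, "offset": [-0.073, -0.074, 0.38], "rot": [0, 0, 0]},
])

```text
time_s: 13.55
tcp_pos: [0.5903, 0.2074, 0.2117]
tool_rot: [0.819, 0.574, 0.0, -0.001]
contact_force: [0.1, 2.1, -1.5]
finger_gap: 0.0186
```

```bash
python3 - <<'E'
from sh import *
go(590.9,206.9,205,70); print(sense()['wrist_torque'])
rep(141,153,440,464)
E
```

```text
13.55 [590.3 207.4 211.7] yaw 70.0 gap 18.6 F [ 0.1  2.1 -1.5] q [0.34 0.45 0.05 1.17 0.   0.69] 
offset [-0.012, 0.028, 0.269] rot [-0.02, -0.01, 0.0] rows 0.16200960244329385 0.013156430919184352
[ 0.63670012  0.06067943 -0.0468827 ]
[[0.166, 5.99, 133.0], [0.163, 5.288, 146.0], [0.16, 5.678, 141.5], [0.157, 5.787, 140.5], [0.155, 6.261, 136.0], [0.152, 5.443, 138.625], [0.148, 4.146, 155.5], [0.142, -7.966, 242.0], [0.139, -9.973, 243.25], [0.137, -7.502, 6.0], [nan, nan, 0.0], [nan, nan, 0.0]]
 ** On entry to DLASCL parameter number  4 had an illegal value
 ** On entry to DLASCL parameter number  4 had an illegal value
 ** On entry to DLASCL parameter number  4 had an illegal value
 ** On entry to DLASCL parameter number  4 had an illegal value
 ** On entry to DLASCL parameter number  5 had an illegal value
 ** On entry to DLASCL parameter number  4 had an illegal valuesh.py:6: RuntimeWarning: invalid value encountered in scalar divide
  row=g[v,u0:u1]; w=np.clip(np.median(row)*.75-row,0,None); out.append((v,u0+(w*np.arange(u1-u0)).sum()/w.sum(),w.sum()))
Traceback (most recent call last):
  File "sh.py", line 14, in rep
    res=np.array(res); print(np.round(res,3).tolist()); k=np.polyfit(res[:,0],res[:,1],1)
                                                          ~~~~~~~~~~^^^^^^^^^^^^^^^^^^^^^
numpy.linalg.LinAlgError: SVD did not converge in Linear Least Squares
```

Call:
move_arm([
  {"jaw": 8, "offset": [0.04, -0.015, 0], "rot": [0, 0, 0]},
  {"jaw": 8, "offset": [0.04, -0.015, 0.1], "rot": [0, 0, 0]},
  {"jaw": 8, "offset": [0.04, -0.015, 0.25], "rot": [0, 0, 0]},
  {"jaw": 8, "offset": [0.04, -0.015, 0.4], "rot": [0, 0, 0]},
  {"jaw": 8, "offset": [0.04, -0.015, 0.6], "rot": [0, 0, 0]},
  {"jaw": 8, "offset": [0.04, -0.015, 0.6], "rot": [0, 0, 0]},
])

```text
time_s: 14.1
tcp_pos: [0.5902, 0.208, 0.196]
tool_rot: [0.819, 0.574, -0.001, -0.0]
contact_force: [-1.1, 1.8, -2.4]
finger_gap: 0.0191
```

```bash
python3 - <<'E'
from sh import *
go(590.3,208.4,140,70); print(sense()['wrist_torque'])
E
```

```text
14.1 [590.2 208.  196. ] yaw 70.0 gap 19.1 F [-1.1  1.8 -2.4] q [0.34 0.46 0.02 1.13 0.   0.69] 
offset [0.019, 0.001, 2.242] rot [-0.02, 0.0, -0.0] rows 1.3438737566001737 0.010962896936121153
[ 0.63339112  0.15697461 -0.01043962]
```

The tip is now through the lug, with only about 2 N of side force. I'll ease 1 mm further and continue down.

Call:
move_arm([
  {"jaw": 8, "offset": [0.04, -0.03, 0.2], "rot": [0, 0, 0]},
  {"jaw": 8, "offset": [0.04, -0.03, 0.5], "rot": [0, 0, 0]},
  {"jaw": 8, "offset": [0.04, -0.03, 0.85], "rot": [0, 0, 0]},
  {"jaw": 8, "offset": [0.04, -0.03, 1.2], "rot": [0, 0, 0]},
  {"jaw": 8, "offset": [0.04, -0.03, 1.55], "rot": [0, 0, 0]},
  {"jaw": 8, "offset": [0.04, -0.03, 1.8], "rot": [0, 0, 0]},
  {"jaw": 8, "offset": [0.04, -0.03, 1.8], "rot": [0, 0, 0]},
  {"jaw": 8, "offset": [0.04, -0.03, 1.8], "rot": [0, 0, 0]},
])

```text
time_s: 14.77
tcp_pos: [0.5899, 0.2087, 0.1515]
tool_rot: [0.819, 0.573, -0.001, -0.0]
contact_force: [-0.9, 0.3, -0.5]
finger_gap: 0.0191
```

```bash
python3 - <<'E'
from sh import *
go(590,208.8,136.5,70); print(sense()['wrist_torque'])
E
```

```text
14.7667 [589.9 208.7 151.5] yaw 70.0 gap 19.1 F [-0.9  0.3 -0.5] q [ 0.34  0.48 -0.06  1.03 -0.    0.69] 
offset [0.006, 0.004, 0.599] rot [-0.01, 0.01, -0.0] rows 0.35921359334883185 0.012777285566507875
[ 0.08263924  0.22155785 -0.00491268]
```

Call:
move_arm([
  {"jaw": 8, "offset": [0, -0.01, 0.15], "rot": [0, 0, 0]},
  {"jaw": 8, "offset": [0, -0.01, 0.3], "rot": [0, 0, 0]},
  {"jaw": 8, "offset": [0, -0.01, 0.45], "rot": [0, 0, 0]},
  {"jaw": 8, "offset": [0, -0.01, 0.58], "rot": [0, 0, 0]},
  {"jaw": 8, "offset": [0, -0.01, 0.58], "rot": [0, 0, 0]},
])

```text
time_s: 15.18
tcp_pos: [0.5897, 0.209, 0.137]
tool_rot: [0.819, 0.573, -0.0, 0.0]
contact_force: [-0.7, 0.8, -2.2]
finger_gap: 0.019
```

```bash
python3 - <<'E'
from sh import *
go(590,208.8,136.5,70)
E
```

```text
15.1833 [589.7 209.  137. ] yaw 70.0 gap 19.0 F [-0.7  0.8 -2.2] q [ 0.34  0.49 -0.08  1.   -0.    0.69] 
offset [-0.002, 0.013, 0.021] rot [-0.01, 0.01, -0.0] rows 0.014667903552463649 0.007662152825859564
```

Call:
move_arm([
  {"jaw": 8, "offset": [0, 0, 0.05], "rot": [0, 0, 0]},
  {"jaw": 8, "offset": [0, 0, 0.05], "rot": [0, 0, 0]},
  {"jaw": 30, "offset": [0, 0, 0.05], "rot": [0, 0, 0]},
  {"jaw": 45, "offset": [0, 0, 0.05], "rot": [0, 0, 0]},
  {"jaw": 45, "offset": [0, 0, 0.0], "rot": [0, 0, 0]},
  {"jaw": 45, "offset": [0, 0, 0.0], "rot": [0, 0, 0]},
  {"jaw": 45, "offset": [0, 0, -0.6], "rot": [0, 0, 0]},
  {"jaw": 45, "offset": [0, 0, -1.8], "rot": [0, 0, 0]},
  {"jaw": 45, "offset": [0, 0, -3.2], "rot": [0, 0, 0]},
  {"jaw": 45, "offset": [0, 0, -4.4], "rot": [0, 0, 0]},
])

```text
time_s: 16.02
tcp_pos: [0.59, 0.209, 0.2496]
tool_rot: [0.819, 0.573, 0.0, 0.0]
contact_force: [0.4, 0.3, 0.3]
finger_gap: 0.045
```

Call:
move_arm([
  {"jaw": 60, "offset": [0, 1.5, -1], "rot": [0, 0, 0]},
  {"jaw": 60, "offset": [-3, 3, -1], "rot": [0, 0, 0]},
  {"jaw": 60, "offset": [-4.5, 3, -1], "rot": [0, 0, 0]},
  {"jaw": 60, "offset": [-6, 3, -1], "rot": [0, 0, 0]},
  {"jaw": 60, "offset": [-7.5, 3, -1], "rot": [0, 0, 0]},
  {"jaw": 60, "offset": [-9, 3, -1], "rot": [0, 0, 0]},
  {"jaw": 60, "offset": [-9, 3, -1], "rot": [0, 0, 0]},
  {"jaw": 60, "offset": [-9, 3, -1], "rot": [0, 0, 0]},
])

```text
time_s: 16.68
tcp_pos: [0.5818, -0.0326, 0.2734]
tool_rot: [0.821, 0.571, -0.001, 0.001]
contact_force: [0.2, 0.2, 0.1]
finger_gap: 0.0599
```

```bash
python3 - <<'E'
from sh import *
go(590,208.8,136.5,70)
t=cam("top");s=cam("scene")
W=np.zeros((480,800,3),np.uint8); W[:390,:360]=cv2.resize(t[0][130:260,150:270],None,fx=3,fy=3); W[:480,365:765]=cv2.resize(s[0][110:206,400:480],None,fx=5,fy=5); cv2.imwrite("pics/end.png",np.clip(W*1.6,0,255).astype(np.uint8))
E
```

```text
16.6833 [581.8 -32.6 273.4] yaw 69.6 gap 59.9 F [0.2 0.2 0.1] q [-0.05  0.35  0.06  1.27 -0.    0.3 ] 
offset [9.177, -3.054, 5.457] rot [0.01, 0.02, -0.07] rows 6.657868008888122 0.05220028762432817
```

View pics/end.png

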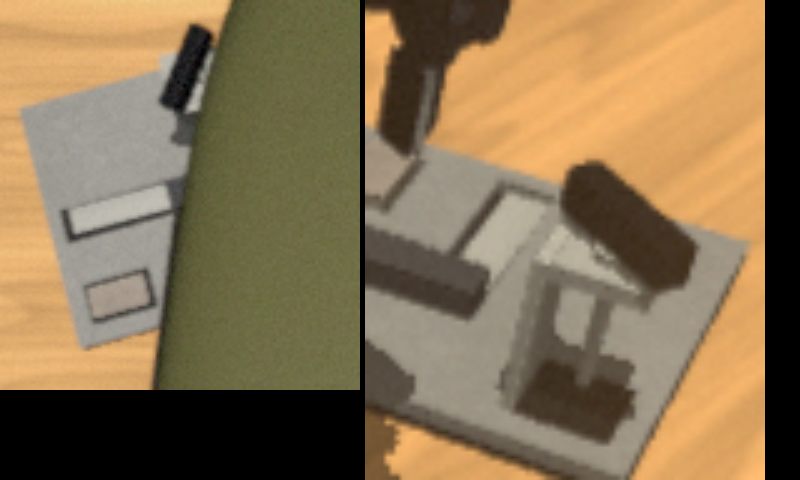

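The end view shows the handle lying over the lug, the shank hanging below it down to about px (444,186.5), and the square still flat in its cut-out. One numeric check of the tip height, then I'll hand in.

```bash
python3 - <<'E'
from h import *
s=cam("scene")
for z in(.03,.035,.045): print(z,proj(s,[.5968,.2077,z]).round(1))
print("stock top centre z32/36", sense()['contact_force'])
job_done()
E
```

```text
0.03 [442.9 186.3]
0.035 [443.3 184.8]
0.045 [444.1 181.7]
stock top centre z32/36 [-0.11804997 -0.38759217  0.08396249]
the job is handed in; nothing more can be done
```

I put both tools back in the tray, square first and then key, and handed the job in at about 17 s of the 64 s allowed.

- **Try square:** It went into the L cut-out with no contact force on the way down, and I released it about at the floor. The pictures afterwards show it lying flat with a dark gap around it.
- **Saw key:** I lifted it straight out of the block and put its shank down through the bracket hole, with at most about 2 N of side force. After release, the shank tip showed at row 186.5 in the scene view. With the collar on the lug it should be at 186.3, so the key is fully down.
- **Robot:** The gripper was clear of everything at hand-in, and the force reading was close to zero.

**Disagreements:** The scene camera and the top camera placed the bracket hole about 3 mm apart sideways. I therefore lined up the key's shank with the hole within the scene camera alone, then used the wrist force to finish. The final top view was partly hidden by the arm, so the last check of the key relies on the scene view.

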